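# Unlatch the round bath basket and stand it in the drip tray

### The job

Press down the tab of the sprung keeper on the hook that holds the round wire basket, so that the keeper snaps open while the basket is still hanging. Then take the round basket off its hook and set it down gently, upright in the steel drip tray, and let go. Leave the square basket hanging on its own hook.

Things in the scene. Friction and masses are not known exactly. Their poses are not given: they have to be found in the camera images.
- round_basket: Round steel wire basket, 72 mm wide, 50 mm deep, 0.2 kg. Origin: centre of underside, z up. A wire stirrup rises at y = +-36 mm to a level bar (8 mm thick, along y, axis at z = 140 mm) that hangs on the hook. Above the bar's middle: a black grip block, 18 mm in x, 14 in y, z = 162 to 194 mm; grasp it from above, fingers closing along y. Opening under the bar: 86 mm high, 66 wide.
- round_stand: Fixed hook stand of the round basket; an identical one holds the square basket. Origin: on the worktop below the hung bar; x points back from hook tips to posts (away from robot), z up. Two 8 mm wires, y = +-18 mm, rise at x = 62 mm and run forward, top z = 176 mm, to upturned tips at x = -12, z = 190 mm. To unhook: raise basket 25 to 50 mm, draw it 65 mm or more along -x, then lift.
- tab_end (a point): Rear end of the keeper's press tab (22 mm wide), moves with it. Shut: at x = 75, y = 0, z = 229 mm of round_stand, tab sloping up backward at 45 degrees. Push straight down with shut fingers, aimed 5 mm farther back (x = 80), until the fingertips are at z = 184 to 190 mm; it takes up to 13 N and snaps at about z = 202.
- keeper (a joint): Angle of round_stand's keeper (rad): 0 shut, 1.3 open. Hinge along y at x = 36, z = 190 mm of the stand. Shut, two level prongs (y = +-14 mm) lie 4 mm above the bar and hold it down. Over-centre spring: short of 0.65 it returns shut, past it it snaps to 1.3 and stays; the prongs then stand at x = 25 to 36 mm, up to z = 232 mm.
- drip_tray: Fixed shallow square steel tray on the worktop, 160 x 160 mm outside, walls 4 mm thick and 18 mm high, floor 4 mm thick. Origin: centre of its underside; z up, x and y along its sides.
- square_basket: The basket that stays: the same size, bar and black grip, but square in plan (72 x 72 mm), hanging on the second stand. Origin: centre of its underside.
Not all that is in view belongs to the job. Leave any pink look-alike of the round_basket alone.

How it is judged:
By the outcome, as a careful person would: the job done as asked, in the order asked, and still so for the second after the job is handed in, with the robot touching nothing.
It also fails if it takes over 61 s, if anything falls off the work surface, if the arm or the gripper's body presses on something with over 40 N, if the wrist force passes 120 N, or if a joint passes its speed limit or range.

### The arm

A 7-joint arm with a two-finger parallel gripper is mounted at the origin on a cart in front of the work surface, level with it; the furniture and walls round the work are solid. World frame = base frame: x ahead of the robot, y to its left, z up, the work surface at z = 0. Lengths are in m, angles in rad, forces in N, time in s.
With the tool pointing down it reaches from about 0.425 to 0.875 m from the base axis. Payload 8.4 kg.
Tool frame: the origin (TCP) lies on the centre line of the jaws, within the pads' length; the fingertips stand 14 mm ahead of it and the grasp point (between the pads) lies 5 mm behind it; z points along the fingers, x is the direction in which the jaws open and shut, and the axes are right-handed (so a half turn about z gives the same grasp; the last joint's range is limited). The gripper opens to 85 mm and grips with 20 to 120 N. Pads are 22 mm wide; open, the fingers measure 114 mm over their backs; the gripper's body (76 mm by 85 mm) begins 54 mm behind the grasp point. The pads swing forward as they close: fully open they stand 13 mm farther back than shut.
Start: joints at [-0.099, 0.333, 0.04, 1.465, -0.013, 1.343, -0.059], TCP at [0.65, -0, 0.209] pointing down, gripper open.
Joint ranges: [-2.58, 2.58], [-0.38, 2.09], [-1.3, 1.39], [0.25, 2.4], [-1.5, 4.64], [0.08, 2.09], [-2.65, 2.65]. Speed limits (rad/s): [2.22, 2.22, 2.79, 2.79, 3.14, 3.14, 3.14].

### API

Orientations are given as a unit quaternion [w, x, y, z].
In Python, from cell import sensors, capture, camera_info, sign_off gives the robot as it stands.
- The arm moves only by the tool play_rows, never from a script. Its argument "rows" is a list of rows, each an object of numbers: "dx", "dy", "dz": the shift along the world's x, y, z in mm; "ax", "ay", "az": the turn, a rotation vector about the world's x, y, z in degrees. A call has 1 to 8 rows; each row shifts and turns the pose as measured when the row begins; what a row does not reach is not made up. A row lasts 1/10 s, in which the tool goes at most 50 mm and 8.59 degrees, less where a joint would pass 70% of its speed; a pose out of reach is approached as far as the arm can. A call with a gripper value outside its range is refused whole. "grip" is the finger opening in mm, from 0 to 85.4, set as the call begins (left out, the last holds). The fingers move at their own pace and stop on an object; the grip force is fixed at half the most. Time passes only in rows, so rows that do not move let the fingers close. It gives the time, the measured TCP pose, the force and the opening at its end, in the units of the state.
- sensors.get_state(): the state, without advancing time (a new reading comes with each control period).
- capture(name): name is "scene" or "side" or "wrist"; returns (picture, depth): 400x640x3 uint8, red, green, blue; 400x640 float32, m along the optical axis (not along the pixel's ray), 0 where there is no reading.
- camera_info(name): a dict with "camera_matrix" (3x3 intrinsics, pixels), "dist_coeffs" ([k1, k2, p1, p2, k3] as OpenCV has them; the pictures are not rectified), "origin" and "rotation" of the camera in the world. Camera axes: x right, y down, z forward; pixel columns grow to the right and rows downward; lengths in m; the calibration is good to about 2 mm. A picture is of the moment at which its call begins: read the wrist's pose just before it. camera_info takes no time and is no camera call; for the wrist camera it gives the pose at the moment of the call.
- sign_off(): hands the job in, once; it reports no verdict.
The state is a dict: "time_s": time; "qpos": joint angles; "qd": joint speeds; "tau": joint torques, N m; "position": TCP position; "ee_rot": TCP orientation; "ft_force": force on the tool from outside, world axes, zero at the start; "torque": the same for the moment, N m; "width": opening from 0.0 (shut) to 1.0 (fully open).
Only numpy, scipy, OpenCV 4.12 (cv2) and the standard library are available. Lean on these libraries where they do the work, as an engineer would, in place of code of your own. Each camera call takes 0.05 s, during which the arm holds its last target. There are 200 camera calls.

## Working session

There is one attempt and no reset: what is moved stays moved. The work goes in short steps, Python scripts to look and compute and a tool call to move; the robot and the scene stay as the last step left them, time stands still between calls to the robot, and variables do not carry over. Pictures are saved under pics/ and viewed, about 8 in all and at most 12, crops included, and the job is handed in when it is done.

Besides the shell and the picture viewer there is one more tool, called as name(argument=value, ...) on one line, values as JSON. play_rows: Moves the arm, as the interface text tells. Its arguments: {"type":"object","properties":{"rows":{"type":"array","items":{"type":"object","properties":{"dx":{"type":"number"},"dy":{"type":"number"},"dz":{"type":"number"},"ax":{"type":"number"},"ay":{"type":"number"},"az":{"type":"number"}}}},"grip":{"type":"number"}},"required":["rows"]}

```bash
mkdir -p pics; ls; cat > h.py <<'E'
import numpy as np, cv2
from cell import sensors, capture, camera_info
def ray(info,u,v):
    K=np.array(info["camera_matrix"],float);d=np.array(info["dist_coeffs"],float)
    p=cv2.undistortPoints(np.array([[[u,v]]],float),K,d)[0,0]
    return np.array(info["origin"],float), np.array(info["rotation"],float).reshape(3,3)@np.array([p[0],p[1],1.])
def cloud(info,D):
    K=np.array(info["camera_matrix"],float);d=np.array(info["dist_coeffs"],float)
    h,w=D.shape;vv,uu=np.mgrid[:h,:w]
    p=cv2.undistortPoints(np.stack([uu,vv],-1).reshape(-1,1,2).astype(float),K,d).reshape(h,w,2)
    P=np.dstack([p*D[...,None],D])
    return P@np.array(info["rotation"],float).reshape(3,3).T+np.array(info["origin"],float)
def plane(info,u,v,z):
    o,r=ray(info,u,v);return o+r*(z-o[2])/r[2]
def tri(a,b):
    (o1,r1),(o2,r2)=a,b
    A=np.stack([r1,-r2],1);s=np.linalg.lstsq(A,o2-o1,rcond=None)[0]
    p,q=o1+s[0]*r1,o2+s[1]*r2
    return (p+q)/2,np.linalg.norm(p-q)
def snap(name,tag):
    info=camera_info(name);im,D=capture(name)
    np.savez(f"{tag}.npz",im=im,D=D,info=np.array(info,dtype=object))
    cv2.imwrite(f"pics/{tag}.png",im[...,::-1]);return info,im,D
def load(tag):
    f=np.load(f"{tag}.npz",allow_pickle=True);return f["info"].item(),f["im"],f["D"]
E
python3 - <<'E'
from h import *
ims=[]
for n in("scene","side"):
    i,im,D=snap(n,n+"0");print(n,np.round(i["origin"],3),np.round(np.array(i["rotation"]),2).tolist(),np.array(i["camera_matrix"])[0,0],(D>0).mean())
i,im,D=snap("wrist","wrist0");print(np.round(i["origin"],3),np.round(np.array(i["rotation"]),2).tolist())
s=sensors.get_state();print(s["time_s"],s["position"],s["ee_rot"],s["width"])
E
```

```text
pics
scene [0.137 0.653 0.683] [0.15, -0.27, 0.83, -0.46] 399.09933037796736 0.99447265625
side [0.123 0.83  0.848] [0.13, -0.23, 0.86, -0.44] 420.3633857409723 0.9919375
[0.65  0.075 0.373] [0.15, 0.99, -0.0, -0.0]
0.15 [6.49622251e-01 2.41870977e-05 2.08129695e-01] [ 1.32446498e-05  9.99999807e-01  1.82311148e-05 -6.20590256e-04] 1.0023266847986259
```

View pics/scene0.png

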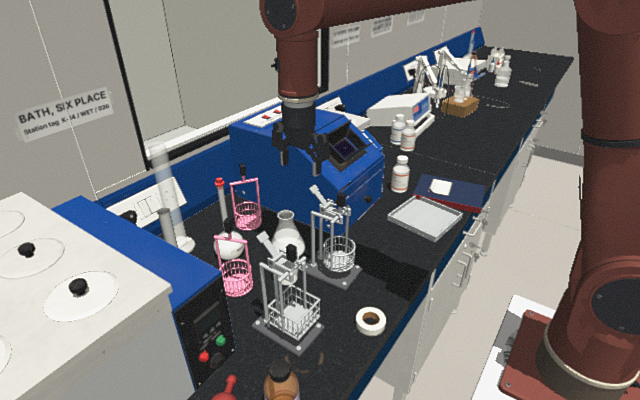

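View pics/side0.png

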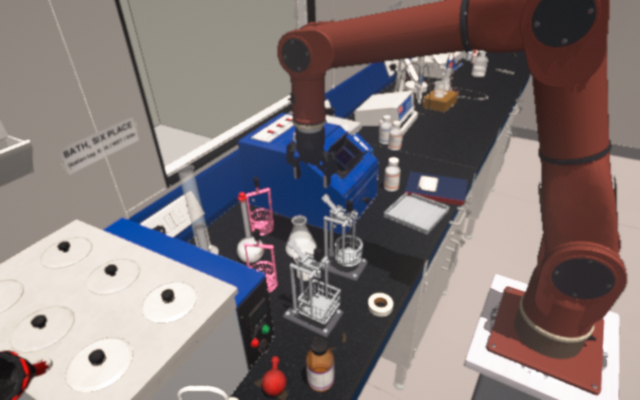

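The scene view shows the round basket's grip at about (341,200), with its keeper tab near (317,190). The square basket is at (293,315) and the tray at (425,217). The side view shows the same things, but it is blurry.

```bash
python3 - <<'E'
from h import *
i,im,D=load("scene0")
c=im[170:350,220:480][...,::-1]
cv2.imwrite("pics/c1.png",cv2.resize(c,None,fx=3,fy=3,interpolation=cv2.INTER_CUBIC))
P=cloud(i,D)
for n,(u,v) in dict(tray1=(425,217),tray2=(425,200),plateR=(355,275),grip=(341,203),tab=(316,190),plateS=(290,345),sgrip=(291,252)).items(): print(n,P[v,u].round(3))
E
```

```text
Traceback (most recent call last):
  File "h.py", line 12, in cloud
    return P@np.array(info["rotation"],float).reshape(3,3).T+np.array(info["origin"],float)
             ~~~~~~~~~~~~~~~~~~~~~~~~~~~~~~~~~~~~~~~~^^^^^
ValueError: cannot reshape array of size 4 into shape (3,3)
```

View pics/c1.png

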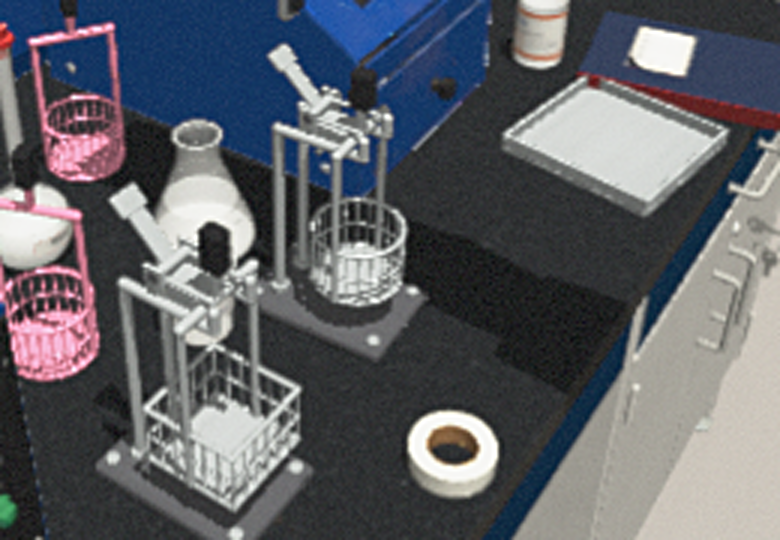

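View pics/wrist0.png

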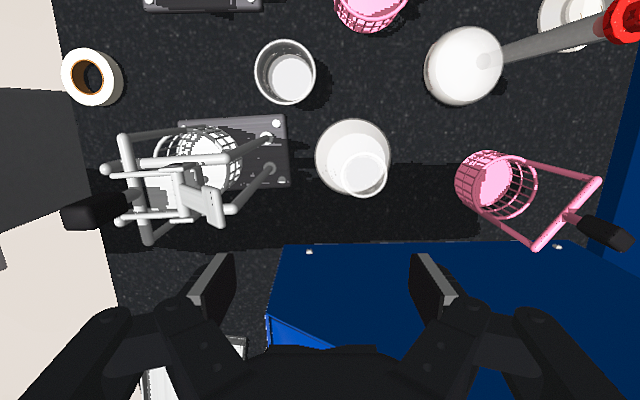

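```bash
sed -i 's/np.array(\(i\w*\)\["rotation"\],float).reshape(3,3)/R(\1)/' h.py; cat >> h.py <<'E'
from scipy.spatial.transform import Rotation
def R(info):
    r=np.array(info["rotation"],float)
    return r if r.shape==(3,3) else Rotation.from_quat(r[[1,2,3,0]]).as_matrix()
E
python3 - <<'E'
from h import *
i,im,D=load("scene0");P=cloud(i,D)
for n,(u,v) in dict(tray1=(425,217),plateR=(355,275),grip=(341,203),tab=(316,190),plateS=(290,345),sgrip=(291,252),blue=(300,140),blue2=(350,185)).items(): print(n,P[v,u].round(3))
i,im,D=load("wrist0");W=cloud(i,D)
for n,(u,v) in dict(bolt1=(276,124),plate=(283,180),tab=(213,210),grip=(85,210),blue=(400,300),beaker=(285,70),flask=(350,150),top=(130,140),tape=(90,60)).items(): print(n,W[v,u].round(3))
# plate of round stand: grey points near z 0..12mm ; list height histogram
for T,Q in(("s",P),("w",W)):
    m=(Q[...,2]>.205)&(Q[...,2]<.26)&(abs(Q[...,0]-.6)<.2)&(abs(Q[...,1]-.12)<.1)
    print(T,m.sum(),Q[m].mean(0))
# top map in world from both clouds: max height on 10 mm grid
g=np.zeros((40,48))
for Q in(P,W):
    q=Q.reshape(-1,3);k=(q[:,2]<.5)
    a=((q[:,0]-.4)/.01).astype(int);b=((q[:,1]+.22)/.01).astype(int)
    k&=(a>=0)&(a<40)&(b>=0)&(b<48)
    np.maximum.at(g,(a[k],b[k]),q[k,2]*100)
np.set_printoptions(linewidth=300)
print("rows x .40.. , cols y -.22..");
for r in range(40): print(40+r,' '.join("%2d"%t for t in g[r]))
E
```

```text
tray1 [ 0.44  -0.329  0.003]
plateR [0.478 0.014 0.012]
grip [0.516 0.029 0.213]
tab [0.584 0.027 0.222]
plateS [0.481 0.263 0.012]
sgrip [0.494 0.23  0.224]
blue [0.633 0.018 0.328]
blue2 [ 0.597 -0.147  0.147]
bolt1 [0.596 0.06  0.016]
plate [ 0.602 -0.007  0.015]
tab [0.65  0.075 0.373]
grip [0.53  0.028 0.234]
blue [ 0.723 -0.095  0.134]
beaker [0.61  0.118 0.025]
flask [0.677 0.038 0.081]
top [0.524 0.058 0.178]
tape [0.39  0.132 0.018]
s 280 [0.60309009 0.06894516 0.21907145]
w 3986 [0.64108253 0.06107446 0.2213539 ]
rows x .40.. , cols y -.22..
40  0  0  0  0  0  0  0  0  0  0  0  0  0  0  0  0  0  0  0  0  0  0  0  0  0  0  0  0  0  0  1  2  1  1  1  2  1  0  0  0  0  0  0  0  0  0  0  0
41  0  0  0  0  0  0  0  0  0  0  0  0  0  0  0  0  0  0  0  0  0  0  0  0  0  0  0  0  0  0  0  0  1  1  1  0  0  0  0  0  0  0  0  0  0  0  0  0
42  0  0  0  0  0  0  0  0  0  0  0  0  0  0  0  0  0  0  0  0  0  0  0  0  0  0  0  0  0  0  0  0  0  0  0  0  0  0  0  0  0  0  0  0  0  0  0  0
43  0  0  0  0  0  0  0  0  0  0  0  0  0  0  0  0  0  0  0  0  0  0  0  0  0  0  0  0  0  0  0  0  0
[... 4637 characters left out ...]
0  3 24  0  0  0  0  0  0  0  0  0  0  0  0  0  0  0  0  0  0  0  0  3  4  3  0  0  0  0  0  0  0  0  0  0  0  0
76 24  0  0  0  0  0  0  0  0  0  0  0 23  0  0  0  0  0  0  0  0  0  0  0  0  0  0  0  0  0  0  4  4  5  5  5  4  0  0  0  0  0  0  0  0  0  0  0
77  0  0  0  0  0  0  0  0  0  0  0  0 23  0  0  0  0  0  0  0  0  0  0  0  0  0  0  0  0  0  4  5  5  6  6  6  5  4  0  0  0  0  0  0  0  0  0  0
78  0  0  0  0  0  0  0  0  0  0 24 24 17  0  0  0  0  0  0  0  0  0  0  0  0  0  0  0  0  0  4  5  6 21 21  6  6  5  2  0  0  0  0  0  0  0  0  0
79  0  0  0  0  0  0  0  0  0 24 25 24 21  0  0  0  0  0  0  0  0  0  0  0  0  0  0  0  0  0  5  6 21 22 22 21  6  5  0  0  0  0  0  0  0  0  0  0
```

The rough stand origin is (0.523, 0.022) and the tray is near (0.44, -0.33). I'll rise, turn the jaws along y, shut them, and look again from near.

play_rows(rows=[{"dz":40},{"dz":40,"az":8},{"dz":20,"az":8},{"az":8,"dx":-10},{"az":8,"dx":-10},{"az":8,"dx":-10},{"az":8},{"az":8}], grip=0)

```text
invalid input at $.rows[0]: expected keys dx, dy, dz, ax, ay, az
```

play_rows(rows=[{"az":8},{"az":8},{"az":8},{"az":8},{"az":2},{}])

```text
invalid input at $.rows[0]: expected keys dx, dy, dz, ax, ay, az
```

```bash
python3 - <<'E'
from h import *
i,im,D=snap("wrist","wrist1");s=sensors.get_state();print(s["time_s"],s["position"],Rotation.from_quat(np.array(s["ee_rot"])[[1,2,3,0]]).as_matrix().round(3).tolist(),s["width"],np.round(s["qpos"],2),i["origin"])
W=cloud(i,D);S=load("scene0");P=cloud(S[0],S[2]);W0=cloud(load("wrist0")[0],load("wrist0")[2])
for T,Q in(("w1",W),("w0",W0),("s",P)):
    roi=(abs(Q[...,0]-.545)<.11)&(abs(Q[...,1]-.022)<.06)
    for n,a,b in(("plate",.006,.016),("grip",.205,.24)):
        m=roi&(Q[...,2]>a)&(Q[...,2]<b)
        if n=="grip": m&=(Q[...,0]<.545)
        q=Q[m]
        if len(q)<20: continue
        print(T,n,len(q),q.min(0).round(4),q.max(0).round(4),cv2.minAreaRect((q[:,:2]*1000).astype(np.float32)))
E
```

```text
0.2 [ 6.49711673e-01 -2.01827058e-05  2.08284125e-01] [[1.0, -0.0, -0.001], [-0.0, -1.0, -0.0], [-0.001, 0.0, -1.0]] 1.001831708872419 [-0.1   0.33  0.04  1.47 -0.01  1.34 -0.06] [0.64989352 0.075251   0.37331015]
w1 plate 3717 [ 0.4775 -0.0212  0.0061] [0.655  0.0728 0.016 ] ((567.876220703125, 25.67154884338379), (176.6787567138672, 90.58714294433594), 3.0586671829223633)
w1 grip 1831 [0.5145 0.0159 0.205 ] [0.5335 0.0303 0.235 ] ((523.9899291992188, 23.058311462402344), (18.832502365112305, 14.254447937011719), 2.2111563682556152)
w0 plate 3707 [ 0.4767 -0.0213  0.006 ] [0.6549 0.0728 0.016 ] ((567.4256591796875, 25.558568954467773), (177.3704833984375, 90.76512145996094), 3.0584685802459717)
w0 grip 1845 [0.5146 0.016  0.205 ] [0.5334 0.0303 0.2352] ((523.930419921875, 23.049856185913086), (18.926456451416016, 14.14136028289795), 2.1497013568878174)
s plate 900 [ 0.474  -0.0234  0.006 ] [0.6519 0.0719 0.0159] ((562.24072265625, 26.670610427856445), (174.0569610595703, 90.97483825683594), 3.642056703567505)
s grip 122 [0.511  0.0154 0.2052] [0.5296 0.0314 0.235 ] ((520.1249389648438, 23.206867218017578), (16.075130462646484, 18.470125198364258), 87.59237670898438)
```

View pics/wrist1.png

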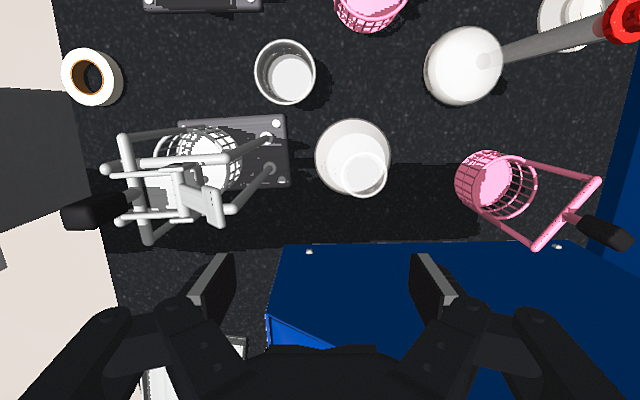

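The picture is unchanged because both moves were refused: every row needs all six keys. The numbers are good, though. The grip centre is (0.524, 0.023), its top is at z 0.235, its size is 19 x 14 mm, and yaw is about 2 to 3°.

play_rows(rows=[{"dx":0,"dy":0,"dz":40,"ax":0,"ay":0,"az":0},{"dx":0,"dy":0,"dz":40,"ax":0,"ay":0,"az":8},{"dx":0,"dy":0,"dz":20,"ax":0,"ay":0,"az":8},{"dx":-10,"dy":0,"dz":0,"ax":0,"ay":0,"az":8},{"dx":-10,"dy":0,"dz":0,"ax":0,"ay":0,"az":8},{"dx":-10,"dy":5,"dz":0,"ax":0,"ay":0,"az":8},{"dx":-5,"dy":10,"dz":0,"ax":0,"ay":0,"az":8},{"dx":-5,"dy":10,"dz":0,"ax":0,"ay":0,"az":8}], grip=0)

```text
time_s: 1.0
position: [0.6069, 0.0235, 0.3096]
ee_rot: [0.004, 0.875, 0.484, -0.002]
ft_force: [0.2, 1.0, -0.2]
width: 0.0
```

play_rows(rows=[{"dx":0,"dy":0,"dz":0,"ax":0,"ay":0,"az":8},{"dx":0,"dy":0,"dz":0,"ax":0,"ay":0,"az":8},{"dx":0,"dy":0,"dz":0,"ax":0,"ay":0,"az":8},{"dx":0,"dy":0,"dz":0,"ax":0,"ay":0,"az":8},{"dx":0,"dy":0,"dz":0,"ax":0,"ay":0,"az":5},{"dx":0,"dy":0,"dz":0,"ax":0,"ay":0,"az":0}])

```text
time_s: 1.6
position: [0.6055, 0.0258, 0.3089]
ee_rot: [0.003, 0.664, 0.748, -0.001]
ft_force: [-0.5, -0.0, 0.9]
width: -0.004
```

```bash
cat > st.py <<'E'
from h import *
def st():
    s=sensors.get_state();M=Rotation.from_quat(np.array(s["ee_rot"])[[1,2,3,0]]).as_matrix()
    print("t",round(s["time_s"],2),"pos",np.round(s["position"],4),"jaw yaw",np.degrees(np.arctan2(M[1,0],M[0,0])).round(2),"z",M[:,2].round(3),"w",round(s["width"],3),"F",np.round(s["ft_force"],1),"q",np.round(s["qpos"],2))
E
python3 - <<'E'
from st import *
st();i,im,D=snap("wrist","wrist2");print(np.round(i["origin"],3))
W=cloud(i,D)
roi=(abs(W[...,0]-.56)<.08)&(abs(W[...,1]-.025)<.05)
q=W[roi&(W[...,2]>.207)&(W[...,2]<.24)&(W[...,0]<.545)]
print("grip",len(q),q.min(0),q.max(0),cv2.minAreaRect((q[:,:2]*1000).astype(np.float32)) if len(q) else 0)
q=W[roi&(W[...,2]>.2)&(W[...,2]<.24)&(W[...,0]>.555)]
print("tab",len(q),q.min(0),q.max(0),cv2.minAreaRect((q[:,:2]*1000).astype(np.float32)) if len(q) else 0)
if len(q): print(q[q[:,2]>q[:,2].max()-.004].mean(0))
E
```

```text
t 1.6 pos [0.6055 0.0258 0.3089] jaw yaw 96.84 z [ 0.003 -0.006 -1.   ] w -0.004 F [-0.5 -0.   0.9] q [ 0.01  0.22 -0.16  1.41  0.04  1.51  1.54]
[0.531 0.018 0.474]
grip 427 [0.5139348  0.01569586 0.22963754] [0.53226677 0.0298107  0.2355212 ] ((522.8729248046875, 22.662551879882812), (17.840824127197266, 13.981908798217773), 6.721882343292236)
tab 817 [0.5652367  0.01563647 0.20002652] [0.59888595 0.03779184 0.23153478] ((581.9541015625, 26.271699905395508), (33.428611755371094, 21.998977661132812), 2.698899984359741)
[0.59531649 0.0264903  0.2292657 ]
```

View pics/wrist2.png

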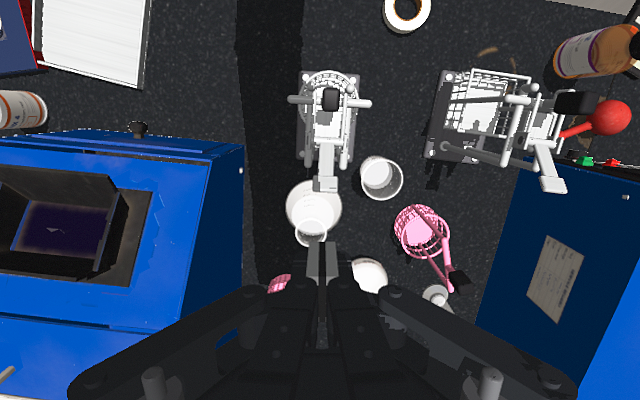

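The wrist view shows the grip at (330,98) and the tab end at (326,185), directly ahead of the shut fingers at (322,250). The tab measures 22 mm wide, with its end at (0.599, 0.027) and z 0.230, which agrees with the text. I'll align and press.

play_rows(rows=[{"dx":-2,"dy":1,"dz":-20,"ax":0,"ay":0,"az":-4},{"dx":0,"dy":0,"dz":-25,"ax":0,"ay":0,"az":0},{"dx":0,"dy":0,"dz":-10,"ax":0,"ay":0,"az":0},{"dx":0,"dy":0,"dz":0,"ax":0,"ay":0,"az":0}])

```text
time_s: 2.05
position: [0.6036, 0.0267, 0.253]
ee_rot: [0.004, 0.695, 0.719, -0.001]
ft_force: [0.1, -0.5, 0.7]
width: -0.001
```

```bash
python3 -c "
from st import *
st()"
```

```text
t 2.05 pos [0.6036 0.0267 0.253 ] jaw yaw 91.88 z [ 0.004 -0.006 -1.   ] w -0.001 F [ 0.1 -0.5  0.7] q [ 0.01  0.23 -0.16  1.51  0.04  1.4   1.45]
```

Tips are at z 0.239. I'll press about 52 mm to z 0.187, with the tool held level.

play_rows(rows=[{"dx":0,"dy":0,"dz":-9,"ax":0,"ay":0,"az":1},{"dx":0,"dy":0,"dz":-7,"ax":0,"ay":0,"az":0},{"dx":0,"dy":0,"dz":-7,"ax":0,"ay":0,"az":0},{"dx":0,"dy":0,"dz":-7,"ax":0,"ay":0,"az":0},{"dx":0,"dy":0,"dz":-7,"ax":0,"ay":0,"az":0},{"dx":0,"dy":0,"dz":-6,"ax":0,"ay":0,"az":0}])

```text
time_s: 2.65
position: [0.6052, 0.0269, 0.21]
ee_rot: [0.005, 0.689, 0.725, 0.001]
ft_force: [-0.4, -0.8, 0.2]
width: 0.002
```

play_rows(rows=[{"dx":-1,"dy":0,"dz":-5,"ax":0,"ay":0,"az":0},{"dx":0,"dy":0,"dz":-3,"ax":0,"ay":0,"az":0},{"dx":0,"dy":0,"dz":0,"ax":0,"ay":0,"az":0}])

```text
time_s: 2.95
position: [0.6086, 0.0271, 0.2051]
ee_rot: [0.009, 0.689, 0.724, 0.005]
ft_force: [-0.0, -0.6, 0.2]
width: 0.001
```

```bash
python3 - <<'E'
from st import *
st();i,im,D=snap("wrist","wrist3");i,im,D=snap("scene","scene3")
cv2.imwrite("pics/c3.png",cv2.resize(im[140:300,240:400][...,::-1],None,fx=3,fy=3,interpolation=cv2.INTER_CUBIC))
E
```

```text
t 2.95 pos [0.6086 0.0271 0.2051] jaw yaw 92.84 z [ 0.02  -0.005 -1.   ] w 0.001 F [-0.  -0.6  0.2] q [ 0.01  0.25 -0.16  1.59  0.05  1.29  1.46]
```

View pics/c3.png

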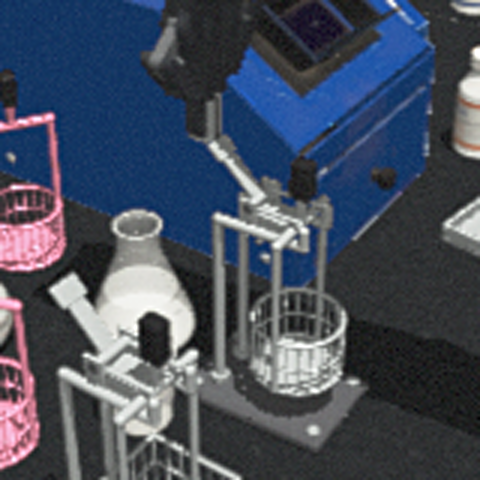

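The crop shows the tab still up at about 45° (215,145 to 265,200), with the fingers at or behind its end (200,130). The force is near zero, so it hasn't snapped. I'll check where the fingertips really are.

```bash
python3 - <<'E'
from h import *
np.set_printoptions(suppress=True,precision=3)
i,im,D=load("scene3");P=cloud(i,D)
for (u,v) in [(200,128),(208,120),(212,110),(205,133),(218,148),(213,145),(230,160),(240,175),(195,125)]:
    x,y=240+u/3,140+v/3;print((u,v),P[round(y),round(x)],im[round(y),round(x)])
i,im,D=load("wrist3");W=cloud(i,D)
roi=(abs(W[...,0]-.58)<.08)&(abs(W[...,1]-.025)<.03)&(W[...,2]>.18)&(W[...,2]<.26)
for x0 in np.arange(.50,.65,.005):
    q=W[roi&(W[...,0]>=x0)&(W[...,0]<x0+.005)]
    if len(q): print(round(x0,3),len(q),q[:,2].min(),q[:,2].max(),q[:,1].min(),q[:,1].max())
cv2.imwrite("pics/c4.png",cv2.resize(im[60:300,220:440][...,::-1],None,fx=2.5,fy=2.5,interpolation=cv2.INTER_CUBIC))
E
```

```text
(200, 128) [0.599 0.04  0.241] [41 43 44]
(208, 120) [0.598 0.034 0.246] [104 106 104]
(212, 110) [0.595 0.03  0.253] [92 91 92]
(205, 133) [0.598 0.038 0.238] [66 68 68]
(218, 148) [0.59  0.03  0.224] [128 132 127]
(213, 145) [0.592 0.035 0.228] [227 234 227]
(230, 160) [0.583 0.025 0.214] [197 201 197]
(240, 175) [0.137 0.653 0.683] [221 223 219]
(195, 125) [0.607 0.037 0.24 ] [42 42 45]
0.505 94 0.18469837129493022 0.1912116865178631 0.001663692440446677 0.04384570896924632
0.51 287 0.18002233315877905 0.233448314917211 0.0006061564885209529 0.04389962596463008
0.515 665 0.18017373514290702 0.23521434661144927 0.002526695600765981 0.05494110070310905
0.52 1034 0.1800173237275975 0.2356083343446508 -0.00497777132884689 0.05496807866817368
0.525 693 0.18007577462739902 0.23559062316171195 -0.004906650028278527 0.053592812828811474
0.53 480 0.18006344039592068 0.23565911210031087 0.007484369075333969 0.0391262058294191
0.535 484 0.18034458861379976 0.19401172904956307 0.007588017507412195 0.039615054882931974
0.54 469 0.18021228987280533 0.19324391191913262 0.00760380890688217 0.0398
[... 392 characters left out ...]
0571107510657 0.20575964656288218 0.00756698359323308 0.04271919844793845
0.57 275 0.20115323605879468 0.21039536625803604 0.01853108050870038 0.03247596504495634
0.575 281 0.20735027986780902 0.21604708806900863 0.01900175119709818 0.03258398560059155
0.58 293 0.21301414007855926 0.22117444024977992 0.019449524557978517 0.03528100128322181
0.585 496 0.21578290203161915 0.22718307954854028 0.015703073330325168 0.03708500230527362
0.59 535 0.22221264796705198 0.23167038711957824 0.01572525746237917 0.03768249984376744
0.595 1067 0.22719135649176003 0.2599813353651234 0.01591163309894495 0.0410488657502365
0.6 635 0.23339385056069373 0.25976314805981715 0.013905560267512166 0.04116901068272267
```

View pics/c4.png

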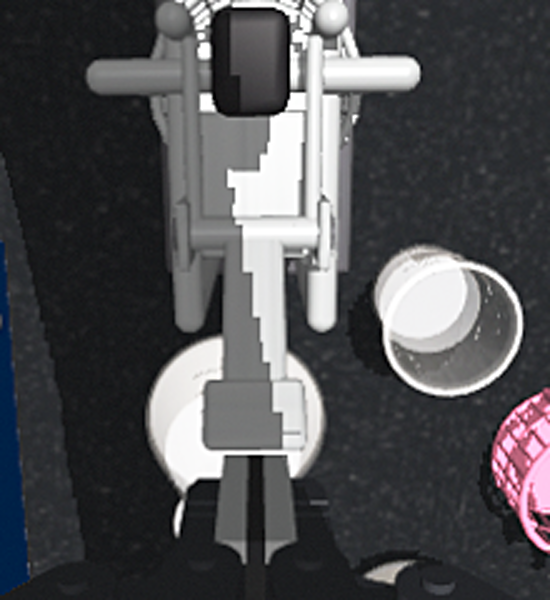

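The wrist crop shows the fingers, front face at x of about 0.598, standing behind the tab end (255,415 in the crop). They slipped off the back and the keeper is still shut. I'll back off, rise, and press again a little farther forward in small monitored steps.

play_rows(rows=[{"dx":4,"dy":0,"dz":0,"ax":0,"ay":0,"az":0},{"dx":0,"dy":0,"dz":20,"ax":0,"ay":0,"az":0},{"dx":0,"dy":0,"dz":26,"ax":0,"ay":0,"az":0},{"dx":-5,"dy":0,"dz":0,"ax":0,"ay":0,"az":0},{"dx":-4,"dy":0,"dz":0,"ax":0,"ay":0,"az":0},{"dx":0,"dy":0,"dz":0,"ax":0,"ay":0,"az":0}])

```text
time_s: 3.65
position: [0.6015, 0.0269, 0.2486]
ee_rot: [0.006, 0.689, 0.724, 0.002]
ft_force: [0.3, -0.6, -0.5]
width: -0.002
```

```bash
python3 - <<'E'
from st import *
st();i,im,D=snap("wrist","wrist4");W=cloud(i,D)
roi=(abs(W[...,0]-.58)<.08)&(abs(W[...,1]-.025)<.04)&(W[...,2]>.18)&(W[...,2]<.30)
for x0 in np.arange(.57,.65,.005):
    q=W[roi&(W[...,0]>=x0)&(W[...,0]<x0+.005)]
    if len(q): print(round(x0,3),len(q),q.min(0).round(3),q.max(0).round(3))
E
```

```text
t 3.65 pos [0.6015 0.0269 0.2486] jaw yaw 92.84 z [ 0.012 -0.006 -1.   ] w -0.002 F [ 0.3 -0.6 -0.5] q [ 0.01  0.22 -0.16  1.53  0.04  1.38  1.47]
0.57 166 [0.57  0.019 0.202] [0.575 0.033 0.21 ]
0.575 175 [0.575 0.019 0.207] [0.58  0.033 0.216]
0.58 182 [0.58  0.02  0.212] [0.585 0.033 0.221]
0.585 359 [0.585 0.016 0.217] [0.59  0.037 0.3  ]
0.59 1450 [0.59  0.014 0.221] [0.595 0.041 0.3  ]
0.595 238 [0.595 0.014 0.226] [0.598 0.037 0.299]
```

play_rows(rows=[{"dx":-1,"dy":0,"dz":-2,"ax":0.3,"ay":0.7,"az":0},{"dx":0,"dy":0,"dz":-5,"ax":0,"ay":0,"az":0},{"dx":0,"dy":0,"dz":-5,"ax":0,"ay":0,"az":0}])

```text
time_s: 4.0
position: [0.6001, 0.0267, 0.2341]
ee_rot: [-0.001, 0.689, 0.724, -0.001]
ft_force: [0.3, -0.0, -0.1]
width: -0.002
```

play_rows(rows=[{"dx":0,"dy":0,"dz":-5,"ax":0,"ay":0,"az":0}])

```text
time_s: 4.1
position: [0.6, 0.0266, 0.2282]
ee_rot: [-0.001, 0.689, 0.724, -0.001]
ft_force: [-0.1, 0.4, -0.2]
width: 0.003
```

```bash
python3 -c "
from st import *
st()"
```

```text
t 4.1 pos [0.6    0.0266 0.2282] jaw yaw 92.83 z [-0.004 -0.    -1.   ] w 0.003 F [-0.1  0.4 -0.2] q [ 0.01  0.23 -0.16  1.55  0.04  1.36  1.47]
```

```bash
python3 - <<'E'
from st import *
for n in("scene","side"):
    i,im,D=snap(n,n+"5");P=cloud(i,D)
    roi=(P[...,0]>.575)&(P[...,0]<.64)&(abs(P[...,1]-.027)<.03)&(P[...,2]>.17)&(P[...,2]<.29)
    v,u=np.where(roi);print(n,u.min(),u.max(),v.min(),v.max())
    for z0 in np.arange(.18,.29,.006):
        m=roi&(P[...,2]>=z0)&(P[...,2]<z0+.006);q=P[m]
        if len(q): print(round(z0,3),len(q),q.min(0).round(3),q.max(0).round(3),im[m].mean(0).round())
    if n=="scene": cv2.imwrite("pics/c5.png",cv2.resize(im[150:240,270:370][...,::-1],None,fx=6,fy=6,interpolation=cv2.INTER_CUBIC))
E
```

```text
scene 305 323 162 214
0.204 7 [0.575 0.019 0.205] [0.579 0.032 0.21 ] [159. 162. 159.]
0.21 16 [0.575 0.02  0.211] [0.584 0.034 0.216] [175. 179. 175.]
0.216 24 [0.58  0.018 0.216] [0.591 0.038 0.222] [169. 172. 168.]
0.222 25 [0.586 0.016 0.223] [0.595 0.038 0.227] [155. 158. 154.]
0.228 7 [0.592 0.019 0.228] [0.596 0.037 0.23 ] [167. 169. 165.]
0.246 5 [0.59  0.023 0.25 ] [0.602 0.035 0.252] [103. 106. 106.]
0.252 18 [0.587 0.021 0.252] [0.61  0.038 0.257] [97. 98. 97.]
0.258 29 [0.587 0.02  0.258] [0.604 0.042 0.264] [69. 69. 70.]
0.264 27 [0.588 0.021 0.264] [0.605 0.041 0.27 ] [71. 74. 73.]
0.27 29 [0.587 0.021 0.27 ] [0.604 0.043 0.276] [66. 68. 69.]
0.276 31 [0.587 0.019 0.276] [0.604 0.042 0.281] [63. 65. 68.]
0.282 26 [0.588 0.013 0.282] [0.603 0.041 0.287] [68. 71. 74.]
0.288 3 [0.588 0.032 0.288] [0.592 0.041 0.289] [48. 50. 49.]
side 318 333 175 219
0.204 6 [0.576 0.022 0.205] [0.579 0.031 0.209] [158. 157. 162.]
0.21 17 [0.578 0.02  0.211] [0.587 0.033 0.216] [157. 156. 161.]
0.216 10 [0.586 0.015 0.217] [0.59  0.036 0.221] [137. 137. 143.]
0.222 20 [0.586 0.017 0.222] [0.596 0.038 0.227] [145. 144. 148.]
0.228 4 [0.593 0.024 0.228] [0.595 0.037 0.23 ] [114. 115. 125.]
0.246 7 [0.59  0.024 0.247] [0.609 0.034 0.252] [60. 68. 92.]
0.252 14 [0.589 0.018 0.252] [0.602 0.04  0.258] [76. 78. 90.]
0.258 17 [0.588 0.019 0.258] [0.606 0.042 0.263] [66. 67. 77.]
0.264 19 [0.588 0.019 0.265] [0.604 0.043 0.27 ] [64. 65. 73.]
0.27 21 [0.588 0.024 0.27 ] [0.605 0.042 0.276] [57. 59. 69.]
0.276 16 [0.589 0.026 0.277] [0.605 0.042 0.282] [51. 52. 63.]
0.282 10 [0.588 0.022 0.282] [0.605 0.042 0.288] [60. 64. 81.]
0.288 3 [0.588 0.014 0.288] [0.589 0.038 0.289] [ 46.  63. 103.]
```

View pics/c5.png

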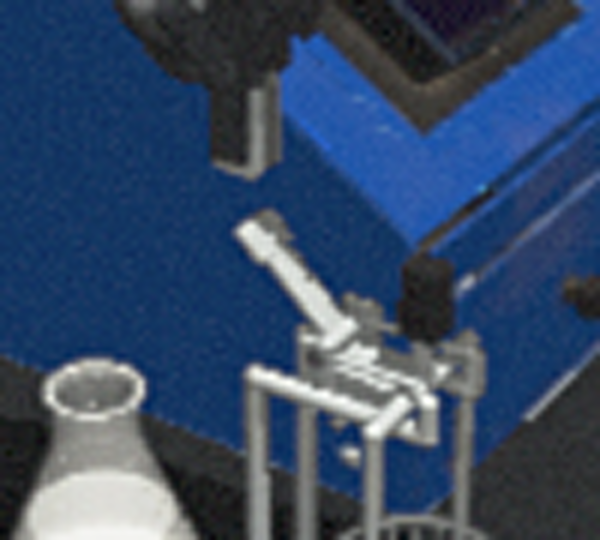

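The crop shows the fingertips at (245,170), clearly above the tab end at (250,225). Both fixed cameras put the tips at z of about 0.248 while the TCP reads 0.228, so the shut tips stand about 20 mm behind the reported TCP, not 14 mm ahead. I'll check this against the earlier frames.

```bash
python3 - <<'E'
from st import *
def low(tag,x,y,r,zmin):
    i,im,D=load(tag);P=cloud(i,D)
    m=(abs(P[...,0]-x)<r[0])&(abs(P[...,1]-y)<r[1])&(P[...,2]>zmin)&(P[...,2]<.4)
    q=P[m];z=np.sort(q[:,2]);print(tag,len(z),z[:8].round(4))
low("scene0",.65,0,(.075,.03),.17);low("side0",.65,0,(.075,.03),.17)
low("wrist0",.65,0,(.075,.03),.17)
low("wrist2",.6055,.026,(.025,.022),.235)
low("wrist4",.6015,.027,(.025,.022),.235)
i,im,D=snap("wrist","wrist5");low("wrist5",.600,.027,(.025,.022),.233)
s=sensors.get_state();print(s["position"],s["tau"])
E
```

```text
scene0 1988 [0.1729 0.1734 0.1737 0.1738 0.1741 0.1747 0.1756 0.2076]
side0 1381 [0.171  0.1715 0.1716 0.1736 0.1736 0.1743 0.175  0.1751]
wrist0 43992 [0.17   0.1705 0.1705 0.1705 0.1708 0.1709 0.1709 0.171 ]
wrist2 6617 [0.3348 0.3356 0.3356 0.3356 0.3359 0.3359 0.3359 0.3361]
wrist4 18439 [0.274  0.2745 0.2745 0.2747 0.2749 0.2753 0.2753 0.2753]
wrist5 18399 [0.2538 0.2541 0.2541 0.2541 0.2542 0.2542 0.2544 0.2545]
[0.59974324 0.02665319 0.2283579 ] [ 2.56547425e-02 -5.79834116e+01 -9.15843621e-01 -4.01678824e+01
  2.07669160e-02 -6.60769036e-02 -3.45379769e-03]
```

play_rows(rows=[{"dx":2,"dy":0,"dz":-8,"ax":0,"ay":-0.2,"az":0},{"dx":0,"dy":0,"dz":-6,"ax":0,"ay":0,"az":0}])

```text
time_s: 4.45
position: [0.6026, 0.0268, 0.2146]
ee_rot: [0.0, 0.689, 0.724, 0.0]
ft_force: [0.3, 0.3, -0.3]
width: -0.004
```

play_rows(rows=[{"dx":0,"dy":0,"dz":-5,"ax":0,"ay":0,"az":0}])

```text
time_s: 4.55
position: [0.6025, 0.0268, 0.209]
ee_rot: [0.0, 0.689, 0.724, 0.0]
ft_force: [0.6, 0.1, -0.1]
width: 0.001
```

play_rows(rows=[{"dx":0,"dy":0,"dz":-5,"ax":0,"ay":0,"az":0}])

```text
time_s: 4.65
position: [0.6047, 0.027, 0.2054]
ee_rot: [0.002, 0.689, 0.724, 0.002]
ft_force: [8.5, 0.5, 15.3]
width: -0.003
```

```bash
python3 - <<'E'
from st import *
st();i,im,D=snap("scene","scene6");P=cloud(i,D)
roi=(P[...,0]>.54)&(P[...,0]<.66)&(abs(P[...,1]-.027)<.06)&(P[...,2]>.19)&(P[...,2]<.34)
for z0 in np.arange(.19,.34,.006):
    m=roi&(P[...,2]>=z0)&(P[...,2]<z0+.006);q=P[m]
    if len(q): print(round(z0,3),len(q),q.min(0).round(3),q.max(0).round(3))
E
```

```text
t 4.65 pos [0.6047 0.027  0.2054] jaw yaw 92.84 z [ 0.007  0.    -1.   ] w -0.003 F [ 8.5  0.5 15.3] q [ 0.01  0.25 -0.16  1.58  0.04  1.31  1.47]
0.19 76 [0.541 0.005 0.19 ] [0.566 0.044 0.196]
0.196 24 [0.55  0.008 0.196] [0.573 0.043 0.202]
0.202 19 [0.569 0.019 0.203] [0.579 0.033 0.208]
0.208 21 [0.573 0.019 0.208] [0.584 0.033 0.214]
0.214 24 [0.581 0.017 0.215] [0.591 0.037 0.22 ]
0.22 28 [0.588 0.016 0.22 ] [0.598 0.038 0.226]
0.226 17 [0.593 0.021 0.226] [0.612 0.035 0.232]
0.232 18 [0.591 0.02  0.232] [0.609 0.041 0.238]
0.238 25 [0.592 0.023 0.238] [0.607 0.042 0.244]
0.244 28 [0.592 0.021 0.244] [0.609 0.043 0.25 ]
0.25 29 [0.591 0.021 0.25 ] [0.611 0.042 0.256]
0.256 27 [0.591 0.022 0.256] [0.61  0.045 0.262]
0.262 14 [0.591 0.02  0.262] [0.606 0.042 0.267]
0.268 30 [ 0.589 -0.     0.268] [0.613 0.056 0.274]
0.274 59 [ 0.587 -0.005  0.274] [0.612 0.062 0.28 ]
0.28 58 [ 0.589 -0.013  0.28 ] [0.611 0.066 0.286]
0.286 50 [ 0.586 -0.018  0.286] [0.613 0.072 0.292]
0.292 82 [ 0.585 -0.021  0.292] [0.613 0.076 0.298]
0.298 70 [ 0.584 -0.024  0.298] [0.611 0.081 0.304]
0.304 84 [ 0.584 -0.03   0.304] [0.611 0.085 0.31 ]
0.31 89 [ 0.584 -0.032  0.31 ] [0.606 0.087 0.316]
0.316 105 [ 0.583 -0.031  0.316] [0.613 0.087 0.322]
0.322 81 [ 0.581 -0.027  0.322] [0.605 0.081 0.328]
0.328 101 [ 0.582 -0.01   0.328] [0.607 0.073 0.334]
0.334 73 [ 0.583 -0.005  0.334] [0.611 0.07  0.34 ]
```

Contact came at TCP 0.2075, which confirms the vision: the tips are about 20 mm above the reported TCP. The snap point is then TCP of about 0.182, and the goal is TCP of about 0.167. I'll push harder per row, since rows restart from the measured pose, and hold against the backward push.

play_rows(rows=[{"dx":-4,"dy":0,"dz":-10,"ax":0,"ay":0.4,"az":0}])

```text
time_s: 4.8
position: [0.607, 0.0272, 0.2003]
ee_rot: [0.005, 0.689, 0.724, 0.006]
ft_force: [12.1, 0.7, 15.7]
width: 0.004
```

play_rows(rows=[{"dx":-3,"dy":0,"dz":-10,"ax":0,"ay":0.3,"az":0}])

```text
time_s: 4.9
position: [0.6079, 0.0275, 0.1934]
ee_rot: [0.007, 0.689, 0.724, 0.008]
ft_force: [5.6, -0.2, 7.7]
width: 0.002
```

play_rows(rows=[{"dx":-4,"dy":0,"dz":-10,"ax":0,"ay":0.5,"az":0}])

```text
time_s: 5.0
position: [0.6067, 0.0277, 0.1855]
ee_rot: [0.006, 0.69, 0.724, 0.007]
ft_force: [3.1, 0.3, 4.1]
width: 0.004
```

```bash
python3 - <<'E'
from st import *
st();i,im,D=snap("scene","scene7");P=cloud(i,D)
roi=(P[...,0]>.54)&(P[...,0]<.66)&(abs(P[...,1]-.027)<.03)&(P[...,2]>.16)&(P[...,2]<.26)
for z0 in np.arange(.16,.26,.006):
    m=roi&(P[...,2]>=z0)&(P[...,2]<z0+.006);q=P[m]
    if len(q): print(round(z0,3),len(q),q.min(0).round(3),q.max(0).round(3))
cv2.imwrite("pics/c7.png",cv2.resize(im[150:240,270:370][...,::-1],None,fx=6,fy=6,interpolation=cv2.INTER_CUBIC))
E
```

```text
t 5.0 pos [0.6067 0.0277 0.1855] jaw yaw 92.81 z [ 0.019  0.003 -1.   ] w 0.004 F [3.1 0.3 4.1] q [ 0.01  0.25 -0.16  1.62  0.04  1.26  1.47]
0.16 8 [0.578 0.043 0.16 ] [0.585 0.047 0.166]
0.166 27 [0.542 0.042 0.166] [0.584 0.048 0.172]
0.172 50 [0.54  0.011 0.172] [0.584 0.049 0.177]
0.178 64 [0.541 0.007 0.178] [0.564 0.043 0.184]
0.184 24 [0.549 0.007 0.184] [0.566 0.045 0.19 ]
0.19 90 [0.542 0.006 0.19 ] [0.582 0.044 0.196]
0.196 53 [0.541 0.01  0.196] [0.6   0.044 0.202]
0.202 28 [0.591 0.018 0.202] [0.613 0.04  0.208]
0.208 15 [0.593 0.018 0.208] [0.61  0.039 0.214]
0.214 24 [0.594 0.021 0.214] [0.612 0.041 0.22 ]
0.22 26 [0.593 0.02  0.22 ] [0.611 0.041 0.225]
0.226 26 [0.593 0.02  0.226] [0.611 0.042 0.232]
0.232 31 [0.593 0.021 0.232] [0.611 0.043 0.238]
0.238 23 [0.593 0.019 0.238] [0.609 0.043 0.244]
0.244 14 [0.591 0.018 0.244] [0.597 0.04  0.25 ]
0.25 31 [ 0.59  -0.001  0.25 ] [0.613 0.055 0.256]
0.256 30 [0.589 0.    0.256] [0.611 0.056 0.26 ]
```

View pics/c7.png

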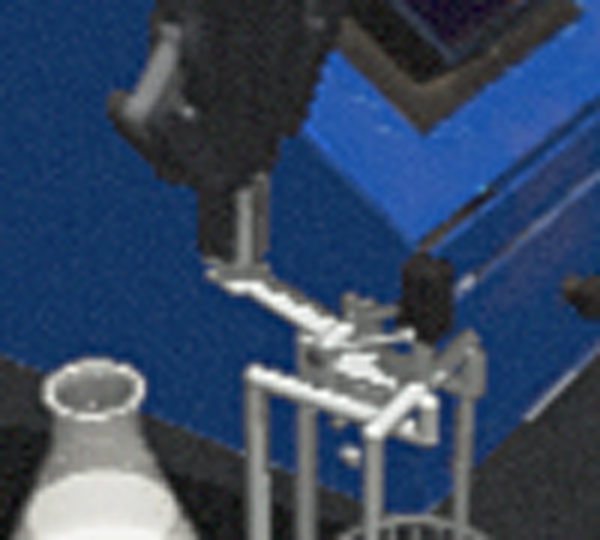

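The crop shows the tab pressed nearly level under the fingertips (235,280), with the prongs rising (400,340). It is working, so I'll press on to TCP of about 0.168.

play_rows(rows=[{"dx":-4,"dy":0,"dz":-9,"ax":0,"ay":0.8,"az":0},{"dx":-2,"dy":0,"dz":-9,"ax":0,"ay":0,"az":0},{"dx":0,"dy":0,"dz":0,"ax":0,"ay":0,"az":0}])

```text
time_s: 5.35
position: [0.5975, 0.0275, 0.1629]
ee_rot: [-0.002, 0.69, 0.724, -0.0]
ft_force: [-1.0, 0.4, -0.3]
width: -0.001
```

```bash
python3 - <<'E'
from st import *
st();i,im,D=snap("scene","scene8");P=cloud(i,D)
for n,x in(("hinge/prong",(.54,.575)),("grip",(.51,.54))):
    roi=(P[...,0]>x[0])&(P[...,0]<x[1])&(abs(P[...,1]-.025)<.03)&(P[...,2]>.18)&(P[...,2]<.26);q=P[roi];print(n,len(q),q.max(0))
m=(P[...,0]>.575)&(P[...,0]<.63)&(abs(P[...,1]-.027)<.025)&(P[...,2]>.14)&(P[...,2]<.24)
for z0 in np.arange(.14,.24,.006):
    k=m&(P[...,2]>=z0)&(P[...,2]<z0+.006);q=P[k]
    if len(q): print(round(z0,3),len(q),q.min(0).round(3),q.max(0).round(3))
E
```

```text
t 5.35 pos [0.5975 0.0275 0.1629] jaw yaw 92.81 z [-0.003  0.002 -1.   ] w -0.001 F [-1.   0.4 -0.3] q [ 0.02  0.27 -0.16  1.65  0.04  1.23  1.47]
hinge/prong 185 [0.57356573 0.04418451 0.23263778]
grip 233 [0.53944879 0.0526932  0.2335752 ]
0.14 8 [0.579 0.042 0.14 ] [0.586 0.048 0.145]
0.146 10 [0.579 0.009 0.146] [0.585 0.047 0.152]
0.152 9 [0.577 0.041 0.152] [0.584 0.048 0.158]
0.158 8 [0.578 0.036 0.158] [0.604 0.049 0.163]
0.164 29 [0.577 0.017 0.164] [0.604 0.048 0.17 ]
0.17 28 [0.576 0.005 0.17 ] [0.594 0.048 0.176]
0.176 10 [0.576 0.012 0.176] [0.584 0.033 0.18 ]
0.182 9 [0.586 0.019 0.185] [0.605 0.035 0.188]
0.188 16 [0.585 0.022 0.189] [0.601 0.04  0.193]
0.194 26 [0.585 0.021 0.194] [0.602 0.042 0.2  ]
0.2 27 [0.585 0.021 0.2  ] [0.603 0.041 0.206]
0.206 27 [0.585 0.02  0.206] [0.602 0.042 0.212]
0.212 27 [0.584 0.021 0.212] [0.603 0.042 0.218]
0.218 16 [0.586 0.016 0.218] [0.599 0.041 0.223]
0.224 15 [0.584 0.012 0.224] [0.606 0.041 0.23 ]
0.23 38 [0.582 0.002 0.23 ] [0.609 0.051 0.236]
0.236 23 [0.583 0.004 0.236] [0.605 0.051 0.24 ]
```

The keeper has snapped: the prongs stand at z 0.2326, the tab is down at 0.165, and the basket's grip is still at 0.2336. I'll rise, go over the grip, open to 50 mm and check the open tips.

play_rows(rows=[{"dx":2,"dy":0,"dz":30,"ax":0,"ay":0,"az":0},{"dx":2,"dy":0,"dz":45,"ax":0,"ay":0,"az":0},{"dx":0,"dy":0,"dz":45,"ax":0,"ay":0,"az":0},{"dx":-35,"dy":-2,"dz":0,"ax":0,"ay":0,"az":0},{"dx":-38,"dy":-2,"dz":0,"ax":0,"ay":0,"az":0},{"dx":0,"dy":0,"dz":0,"ax":0,"ay":0,"az":0}])

```text
time_s: 6.0
position: [0.5252, 0.0235, 0.2865]
ee_rot: [-0.003, 0.689, 0.724, -0.002]
ft_force: [0.5, -0.7, -0.9]
width: 0.002
```

play_rows(rows=[{"dx":0,"dy":0,"dz":0,"ax":0,"ay":0,"az":0},{"dx":0,"dy":0,"dz":0,"ax":0,"ay":0,"az":0},{"dx":0,"dy":0,"dz":0,"ax":0,"ay":0,"az":0}], grip=50)

```text
time_s: 6.3
position: [0.5255, 0.0235, 0.2867]
ee_rot: [-0.003, 0.689, 0.724, -0.001]
ft_force: [0.5, -0.8, -0.5]
width: 0.507
```

```bash
cat >> st.py <<'E'
def prof(tag,x,y,z,step=.006):
    i,im,D=load(tag);P=cloud(i,D)
    m=(P[...,0]>x[0])&(P[...,0]<x[1])&(P[...,1]>y[0])&(P[...,1]<y[1])
    for z0 in np.arange(z[0],z[1],step):
        q=P[m&(P[...,2]>=z0)&(P[...,2]<z0+step)]
        if len(q): print(round(z0,3),len(q),q.min(0).round(4),q.max(0).round(4))
E
python3 - <<'E'
from st import *
st();snap("scene","scene9");snap("wrist","wrist9")
print("scene");prof("scene9",(.48,.57),(-.05,.1),(.196,.34));print("wrist");prof("wrist9",(.5,.575),(-.01,.06),(.186,.24))
i,im,D=load("wrist9");W=cloud(i,D);q=W[(W[...,2]>.222)&(W[...,2]<.238)&(abs(W[...,0]-.524)<.02)&(abs(W[...,1]-.023)<.02)]
print(len(q),cv2.minAreaRect((q[:,:2]*1000).astype(np.float32)) if len(q) else 0)
E
```

```text
t 6.3 pos [0.5255 0.0235 0.2867] jaw yaw 92.83 z [-0.006  0.002 -1.   ] w 0.507 F [ 0.5 -0.8 -0.5] q [ 0.03  0.06 -0.16  1.63  0.01  1.46  1.48]
scene
0.196 19 [0.5171 0.0105 0.1963] [0.5598 0.0444 0.2017]
0.202 26 [0.5116 0.0103 0.2031] [0.5541 0.0404 0.2078]
0.208 33 [0.5122 0.0118 0.2082] [0.5536 0.0424 0.2136]
0.214 29 [0.5109 0.0094 0.215 ] [0.5501 0.04   0.2198]
0.22 24 [0.5126 0.008  0.22  ] [0.5495 0.0383 0.2256]
0.226 41 [0.5124 0.0108 0.226 ] [0.5494 0.0397 0.232 ]
0.232 14 [0.5134 0.0108 0.232 ] [0.5468 0.0274 0.2339]
0.31 44 [ 0.5117 -0.0035  0.3103] [0.5372 0.0533 0.3157]
0.316 50 [ 0.5123 -0.0027  0.3162] [0.5379 0.0594 0.322 ]
0.322 59 [ 0.5129 -0.0034  0.3221] [0.5378 0.061  0.3279]
0.328 59 [ 0.512  -0.0017  0.3281] [0.5358 0.0608 0.3339]
0.334 57 [ 0.5124 -0.0063  0.334 ] [0.5346 0.0604 0.3398]
0.34 65 [ 0.5122 -0.0138  0.3401] [0.5371 0.06   0.3459]
wrist
0.186 261 [5.069e-01 5.000e-04 1.862e-01] [0.5715 0.0433 0.192 ]
0.192 275 [0.5499 0.0059 0.192 ] [0.5678 0.0436 0.1979]
0.198 14 [0.5502 0.0078 0.1981] [0.5643 0.042  0.204 ]
0.204 32 [0.5141 0.0093 0.2046] [0.5542 0.0386 0.2097]
0.21 41 [0.5142 0.0106 0.21  ] [0.5531 0.0398 0.2159]
0.216 37 [0.5138 0.0092 0.216 ] [0.5507 0.0386 0.2219]
0.222 47 [0.5139 0.0101 0.222 ] [0.5496 0.0399 0.2279]
0.228 330 [0.5139 0.0089 0.2281] [0.5506 0.0394 0.234 ]
0.234 104 [0.5157 0.0168 0.234 ] [0.5301 0.028  0.2357]
427 ((522.62109375, 22.5096492767334), (17.21894073486328, 13.639986991882324), 2.4984688758850098)
```

The open tips are at z 0.311, 24 mm above the TCP. The grip centre is (0.5227, 0.0225) with yaw 2.5°, and the prongs are clear behind at x ≥ 0.547. I'll descend 102 mm.

play_rows(rows=[{"dx":-2.5,"dy":-1,"dz":-25,"ax":0,"ay":-0.3,"az":0},{"dx":0,"dy":0,"dz":-25,"ax":0,"ay":0,"az":0},{"dx":0,"dy":0,"dz":-20,"ax":0,"ay":0,"az":0},{"dx":0,"dy":0,"dz":-15,"ax":0,"ay":0,"az":0},{"dx":0,"dy":0,"dz":-10,"ax":0,"ay":0,"az":0},{"dx":0,"dy":0,"dz":0,"ax":0,"ay":0,"az":0}])

```text
time_s: 7.0
position: [0.5244, 0.0228, 0.1864]
ee_rot: [-0.002, 0.689, 0.724, -0.0]
ft_force: [-0.2, -0.2, -0.1]
width: 0.584
```

```bash
python3 - <<'E'
from st import *
st();snap("scene","scene10")
prof("scene10",(.49,.545),(.0,.07),(.18,.26),.004)
E
```

```text
t 7.0 pos [0.5244 0.0228 0.1864] jaw yaw 92.85 z [-0.004  0.003 -1.   ] w 0.584 F [-0.2 -0.2 -0.1] q [ 0.03  0.11 -0.17  1.79  0.02  1.25  1.48]
0.18 100 [5.041e-01 5.000e-04 1.800e-01] [0.5445 0.0607 0.184 ]
0.184 20 [0.5059 0.0024 0.1842] [0.5241 0.05   0.1877]
0.188 9 [0.5061 0.0021 0.1885] [0.5231 0.04   0.1908]
0.192 5 [0.5178 0.0213 0.1927] [0.5233 0.0275 0.1955]
0.196 5 [0.5175 0.022  0.196 ] [0.523  0.0278 0.1987]
0.2 4 [0.5147 0.0144 0.2004] [0.5198 0.0267 0.2036]
0.204 11 [0.5129 0.0164 0.2046] [0.5213 0.03   0.2077]
0.208 10 [0.512  0.0167 0.2093] [0.5232 0.0537 0.212 ]
0.212 20 [0.5113 0.0189 0.212 ] [0.534  0.0559 0.2155]
0.216 23 [0.5109 0.0176 0.216 ] [0.5267 0.0602 0.22  ]
0.22 30 [5.105e-01 3.000e-04 2.203e-01] [0.5295 0.0616 0.2239]
0.224 28 [0.5105 0.0174 0.224 ] [0.5317 0.0632 0.2278]
0.228 28 [0.5108 0.0179 0.2284] [0.5286 0.0636 0.2319]
0.232 35 [0.5111 0.0008 0.232 ] [0.5292 0.0635 0.2359]
0.236 22 [0.511  0.0013 0.2361] [0.5287 0.0633 0.24  ]
0.24 16 [5.113e-01 2.000e-04 2.402e-01] [0.5303 0.0633 0.2437]
0.244 14 [0.5113 0.0503 0.2444] [0.5283 0.0625 0.2477]
0.248 5 [0.5106 0.0006 0.2481] [0.5175 0.0623 0.2516]
0.252 5 [0.5074 0.053  0.2537] [0.5121 0.0609 0.2558]
0.256 11 [0.5089 0.0472 0.2562] [0.5139 0.0696 0.2594]
0.26 10 [0.5091 0.0493 0.2604] [0.514  0.0694 0.2639]
```

The tips are at z of about 0.210 around the block. Closing.

play_rows(rows=[{"dx":-1,"dy":0,"dz":-2,"ax":0,"ay":0,"az":0},{"dx":0,"dy":0,"dz":0,"ax":0,"ay":0,"az":0},{"dx":0,"dy":0,"dz":0,"ax":0,"ay":0,"az":0},{"dx":0,"dy":0,"dz":0,"ax":0,"ay":0,"az":0},{"dx":0,"dy":0,"dz":0,"ax":0,"ay":0,"az":0}], grip=0)

```text
time_s: 7.55
position: [0.5251, 0.023, 0.1875]
ee_rot: [-0.001, 0.689, 0.724, 0.001]
ft_force: [0.4, -0.3, -2.9]
width: 0.143
```

```bash
python3 -c "
from st import *
st()"
```

```text
t 7.55 pos [0.5251 0.023  0.1875] jaw yaw 92.85 z [ 0.001  0.003 -1.   ] w 0.143 F [ 0.4 -0.3 -2.9] q [ 0.03  0.1  -0.17  1.79  0.01  1.25  1.48]
```

Gripped at about 12 to 14 mm. Raising about 37 mm.

play_rows(rows=[{"dx":0,"dy":0,"dz":8,"ax":0,"ay":0,"az":0},{"dx":0,"dy":0,"dz":10,"ax":0,"ay":0,"az":0},{"dx":0,"dy":0,"dz":10,"ax":0,"ay":0,"az":0},{"dx":0,"dy":0,"dz":9,"ax":0,"ay":0,"az":0},{"dx":0,"dy":0,"dz":0,"ax":0,"ay":0,"az":0}])

```text
time_s: 8.05
position: [0.5252, 0.023, 0.2286]
ee_rot: [-0.001, 0.689, 0.724, 0.002]
ft_force: [0.1, -0.3, -2.0]
width: 0.151
```

```bash
python3 - <<'E'
from st import *
st();snap("scene","scene11");prof("scene11",(.47,.545),(-.04,.08),(.045,.25),.012)
E
```

```text
t 8.05 pos [0.5252 0.023  0.2286] jaw yaw 92.85 z [ 0.001  0.003 -1.   ] w 0.151 F [ 0.1 -0.3 -2. ] q [ 0.03  0.08 -0.17  1.73  0.01  1.33  1.48]
0.069 12 [ 0.4875 -0.013   0.0796] [0.532  0.0574 0.0809]
0.081 320 [ 0.4852 -0.0146  0.0811] [0.5449 0.0619 0.093 ]
0.093 75 [ 0.4855 -0.0145  0.0931] [0.5412 0.0642 0.1049]
0.105 98 [ 0.4847 -0.013   0.105 ] [0.5448 0.0636 0.117 ]
0.117 66 [ 0.4852 -0.0129  0.1171] [0.5448 0.0621 0.1289]
0.129 104 [ 0.4845 -0.013   0.129 ] [0.5445 0.0629 0.141 ]
0.141 22 [ 0.5166 -0.0142  0.1414] [0.5263 0.0622 0.1527]
0.153 10 [ 0.5175 -0.0103  0.154 ] [0.5226 0.0622 0.1641]
0.165 120 [ 0.5044 -0.0115  0.1664] [0.5448 0.0609 0.177 ]
0.177 98 [ 0.5055 -0.0162  0.177 ] [0.5448 0.062  0.1885]
0.189 28 [ 0.5078 -0.0143  0.1891] [0.5248 0.0622 0.2009]
0.201 28 [ 0.5165 -0.0128  0.2011] [0.526  0.0626 0.2126]
0.213 89 [ 0.5158 -0.0127  0.213 ] [0.5255 0.0635 0.225 ]
0.225 27 [ 0.5174 -0.0034  0.2251] [0.5448 0.0435 0.2362]
0.237 20 [0.5118 0.0201 0.2373] [0.5264 0.0323 0.249 ]
0.249 52 [0.5118 0.0106 0.2494] [0.5325 0.0427 0.261 ]
```

Lifted 41 mm: the underside is at 0.080 and the bar at about 0.22, above the hook tips. Drawing 74 mm along the stand's -x.

play_rows(rows=[{"dx":-8,"dy":-0.4,"dz":0,"ax":0,"ay":0,"az":0},{"dx":-11,"dy":-0.5,"dz":0,"ax":0,"ay":0,"az":0},{"dx":-11,"dy":-0.5,"dz":0,"ax":0,"ay":0,"az":0},{"dx":-11,"dy":-0.5,"dz":0,"ax":0,"ay":0,"az":0},{"dx":-11,"dy":-0.5,"dz":0,"ax":0,"ay":0,"az":0},{"dx":-11,"dy":-0.5,"dz":0,"ax":0,"ay":0,"az":0},{"dx":-10,"dy":-0.5,"dz":0,"ax":0,"ay":0,"az":0},{"dx":0,"dy":0,"dz":0,"ax":0,"ay":0,"az":0}])

```text
time_s: 8.9
position: [0.4433, 0.019, 0.2264]
ee_rot: [-0.002, 0.689, 0.724, 0.0]
ft_force: [-0.7, -0.6, -2.4]
width: 0.147
```

```bash
python3 - <<'E'
from st import *
st()
for t in("scene9","scene11"):
    i,im,D=load(t);P=cloud(i,D)
    q=P[(abs(P[...,0]-.44)<.13)&(abs(P[...,1]+.33)<.13)&(P[...,2]>.012)&(P[...,2]<.022)]
    print("walls",len(q),q.min(0).round(3),q.max(0).round(3),cv2.minAreaRect((q[:,:2]*1000).astype(np.float32)))
    w=(im.min(2)>130)&(abs(P[...,0]-.44)<.12)&(abs(P[...,1]+.33)<.12)&(P[...,2]<.02)
    q=P[w];print("tray",len(q),cv2.minAreaRect((q[:,:2]*1000).astype(np.float32)),np.percentile(q[:,2],[5,50,95]))
i,im,D=load("wrist2");P=cloud(i,D)
E
```

```text
t 8.9 pos [0.4433 0.019  0.2264] jaw yaw 92.85 z [-0.002  0.003 -1.   ] w 0.147 F [-0.7 -0.6 -2.4] q [ 0.04 -0.09 -0.17  1.9  -0.02  1.33  1.5 ]
walls 852 [ 0.311 -0.46   0.012] [ 0.569 -0.232  0.022] ((451.39691162109375, -362.77020263671875), (233.7733612060547, 249.03286743164062), 80.77362823486328)
tray 6250 ((435.7516174316406, -327.877685546875), (239.8505859375, 236.65467834472656), 2.645514488220215) [-0.85156819 -0.42138018  0.00623362]
walls 849 [ 0.312 -0.46   0.012] [ 0.569 -0.233  0.022] ((451.43218994140625, -362.3040771484375), (233.96585083007812, 247.8267364501953), 80.77093505859375)
tray 6261 ((438.4505615234375, -330.35638427734375), (238.89669799804688, 237.5130615234375), 0.6975604891777039) [-0.85196329 -0.42152035  0.00603495]
```

Clear of the hook. Now a proper tray outline, taking the connected component at the tray pixel.

```bash
python3 - <<'E'
from st import *
i,im,D=load("scene11");P=cloud(i,D)
m=((im.min(2)>110)&(P[...,2]>-.01)&(P[...,2]<.024)).astype(np.uint8)
n,L=cv2.connectedComponents(m);k=L==L[217,425]
q=P[k];print(k.sum(),q.min(0),q.max(0),np.percentile(q[:,2],[5,50,95]),cv2.minAreaRect((q[:,:2]*1000).astype(np.float32)))
c,_=cv2.findContours(k.astype(np.uint8),cv2.RETR_EXTERNAL,2);c=max(c,key=cv2.contourArea)
a=cv2.approxPolyDP(cv2.convexHull(c),6,True)[:,0];print(a.tolist())
print([ (plane(i,*p,.018)[:2]).round(3).tolist() for p in a])
E
```

```text
1704 [ 0.35083801 -0.43011655 -0.00362042] [ 0.54009585 -0.23477767  0.02040528] [0.00076817 0.00355358 0.01711778] ((446.1761169433594, -340.3199462890625), (192.3563232421875, 177.31407165527344), 81.86227416992188)
[[388, 214], [414, 195], [462, 213], [435, 241]]
[[0.528, -0.259], [0.509, -0.403], [0.351, -0.39], [0.367, -0.216]]
```

play_rows(rows=[{"dx":0,"dy":0,"dz":12,"ax":0,"ay":0,"az":0},{"dx":2,"dy":-20,"dz":12,"ax":0,"ay":0,"az":0},{"dx":4,"dy":-30,"dz":0,"ax":0,"ay":0,"az":0},{"dx":4,"dy":-30,"dz":0,"ax":0,"ay":0,"az":0},{"dx":3,"dy":-30,"dz":0,"ax":0,"ay":0,"az":0},{"dx":2,"dy":-30,"dz":0,"ax":0,"ay":0,"az":0},{"dx":0,"dy":-30,"dz":0,"ax":0,"ay":0,"az":0},{"dx":0,"dy":0,"dz":0,"ax":0,"ay":0,"az":0}])

```text
time_s: 9.7
position: [0.4622, -0.1573, 0.259]
ee_rot: [0.002, 0.688, 0.726, 0.002]
ft_force: [0.0, 0.0, -1.5]
width: 0.149
```

```bash
python3 - <<'E'
from st import *
st();i,im,D=snap("wrist","wrist12");P=cloud(i,D)
print(i["origin"])
m=((P[...,2]>.012)&(P[...,2]<.024)&(abs(P[...,0]-.44)<.13)&(P[...,1]<-.2)&(P[...,1]>-.45));q=P[m]
print("wall",len(q),q.min(0) if len(q) else 0,q.max(0) if len(q) else 0)
m=((im.min(2)>110)&(P[...,2]>-.01)&(P[...,2]<.024)&(abs(P[...,0]-.44)<.13)&(P[...,1]<-.2)).astype(np.uint8)
n,L,S,C=cv2.connectedComponentsWithStats(m);k=1+S[1:,4].argmax();print(S[k],C[k]);k=L==k;q=P[k];print(q.min(0),q.max(0),cv2.minAreaRect((q[:,:2]*1000).astype(np.float32)))
c,_=cv2.findContours(k.astype(np.uint8),cv2.RETR_EXTERNAL,2);c=max(c,key=cv2.contourArea)
a=cv2.approxPolyDP(cv2.convexHull(c),8,True)[:,0];print(a.tolist(),[(plane(i,*p.astype(float),.018)[:2]).round(3).tolist() for p in a])
E
```

```text
t 9.7 pos [ 0.4622 -0.1573  0.259 ] jaw yaw 93.07 z [ 0.006  0.001 -1.   ] w 0.149 F [ 0.   0.  -1.5] q [ 0.2  -0.02  0.04  1.77 -0.    1.39  1.86]
[ 0.38649042 -0.16099105  0.42369872]
wall 5111 [ 0.31277073 -0.44999853  0.01200434] [ 0.56970225 -0.23465088  0.02397095]
[  139    71   127   139 12938] [200.86079765 140.13858402]
[ 0.3519148  -0.41248181 -0.0029545 ] [ 0.53756777 -0.23530754  0.0204729 ] ((444.38641357421875, -330.9991455078125), (171.36178588867188, 166.96644592285156), 81.86590576171875)
[[142, 71], [264, 95], [249, 209], [145, 190]] [[0.352, -0.392], [0.375, -0.235], [0.531, -0.258], [0.511, -0.406]]
```

View pics/wrist12.png

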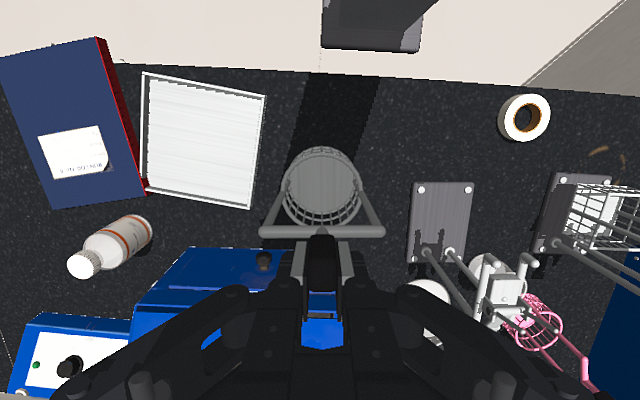

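The wrist view shows the tray at (200,140), with corners (142,71), (264,95), (249,209) and (145,190), and the round basket held below the gripper. The diagonal gives a tray centre of (0.4415, -0.325), with 159 mm sides as it should be. Moving over it.

play_rows(rows=[{"dx":-2,"dy":-18,"dz":0,"ax":0,"ay":0,"az":0},{"dx":-3,"dy":-25,"dz":0,"ax":0,"ay":0,"az":0},{"dx":-4,"dy":-28,"dz":0,"ax":0,"ay":0,"az":0},{"dx":-4,"dy":-28,"dz":0,"ax":0,"ay":0,"az":0},{"dx":-3,"dy":-26,"dz":0,"ax":0,"ay":0,"az":0},{"dx":-2,"dy":-18,"dz":0,"ax":0,"ay":0,"az":0},{"dx":0,"dy":-10,"dz":0,"ax":0,"ay":0,"az":0},{"dx":0,"dy":0,"dz":0,"ax":0,"ay":0,"az":0}])

```text
time_s: 10.55
position: [0.4496, -0.3058, 0.2636]
ee_rot: [0.003, 0.683, 0.73, 0.005]
ft_force: [-0.7, -0.1, -2.6]
width: 0.152
```

play_rows(rows=[{"dx":0,"dy":0,"dz":-15,"ax":0,"ay":0,"az":0},{"dx":0,"dy":0,"dz":-20,"ax":0,"ay":0,"az":0},{"dx":0,"dy":0,"dz":-20,"ax":0,"ay":0,"az":0},{"dx":0,"dy":0,"dz":0,"ax":0,"ay":0,"az":0}])

```text
time_s: 10.95
position: [0.4517, -0.2999, 0.2048]
ee_rot: [0.002, 0.681, 0.733, 0.006]
ft_force: [-0.8, 0.4, -2.2]
width: 0.144
```

```bash
python3 - <<'E'
from st import *
st();snap("scene","scene13");snap("side","side13");prof("scene13",(.39,.48),(-.40,-.25),(.024,.12),.006);prof("side13",(.39,.48),(-.40,-.25),(.024,.12),.008)
E
```

```text
t 10.95 pos [ 0.4517 -0.2999  0.2048] jaw yaw 94.23 z [ 0.011  0.006 -1.   ] w 0.144 F [-0.8  0.4 -2.2] q [ 0.35  0.11  0.18  1.75 -0.03  1.28  2.18]
0.054 107 [ 0.4154 -0.3346  0.0555] [ 0.4799 -0.2626  0.06  ]
0.06 90 [ 0.4151 -0.3363  0.06  ] [ 0.4796 -0.2602  0.0659]
0.066 27 [ 0.4139 -0.337   0.0661] [ 0.473  -0.2623  0.0719]
0.072 25 [ 0.4148 -0.3363  0.0726] [ 0.4794 -0.2604  0.0779]
0.078 48 [ 0.4139 -0.3365  0.0785] [ 0.4796 -0.2594  0.0838]
0.084 29 [ 0.4138 -0.3372  0.0843] [ 0.4788 -0.2604  0.0898]
0.09 27 [ 0.4147 -0.3332  0.0901] [ 0.4776 -0.2595  0.0959]
0.096 26 [ 0.4134 -0.3336  0.0963] [ 0.479  -0.2596  0.1017]
0.102 56 [ 0.4139 -0.3363  0.1025] [ 0.4795 -0.2607  0.108 ]
0.108 29 [ 0.4147 -0.336   0.108 ] [ 0.4784 -0.2591  0.1138]
0.114 9 [ 0.4443 -0.3375  0.114 ] [ 0.456  -0.2604  0.1188]
0.056 139 [ 0.4168 -0.3363  0.056 ] [ 0.4795 -0.2612  0.0636]
0.064 31 [ 0.416  -0.3364  0.0642] [ 0.4795 -0.2582  0.0717]
0.072 25 [ 0.4167 -0.3367  0.072 ] [ 0.4796 -0.259   0.0799]
0.08 47 [ 0.4169 -0.3395  0.0805] [ 0.4796 -0.2604  0.0878]
0.088 30 [ 0.4152 -0.3348  0.0886] [ 0.4767 -0.2566  0.096 ]
0.096 28 [ 0.4154 -0.3354  0.0968] [ 0.4782 -0.259   0.1039]
0.104 61 [ 0.4148 -0.3369  0.1042] [ 0.4791 -0.2587  0.1117]
0.112 7 [ 0.4474 -0.337   0.1138] [ 0.4579 -0.2607  0.118 ]
```

The basket centre is at (0.450, -0.298) and its underside at 0.0565, so it is 27 mm short in y. Correcting, then lowering.

play_rows(rows=[{"dx":-4,"dy":-10,"dz":0,"ax":-0.3,"ay":0.6,"az":-1},{"dx":-4,"dy":-12,"dz":0,"ax":0,"ay":0,"az":0},{"dx":-2,"dy":-7,"dz":0,"ax":0,"ay":0,"az":0},{"dx":0,"dy":0,"dz":-12,"ax":0,"ay":0,"az":0},{"dx":0,"dy":0,"dz":-12,"ax":0,"ay":0,"az":0},{"dx":0,"dy":0,"dz":-8,"ax":0,"ay":0,"az":0},{"dx":0,"dy":0,"dz":0,"ax":0,"ay":0,"az":0}])

```text
time_s: 11.75
position: [0.443, -0.3334, 0.1758]
ee_rot: [0.004, 0.688, 0.726, 0.001]
ft_force: [-0.8, 0.5, -2.7]
width: 0.148
```

```bash
python3 - <<'E'
from st import *
st();snap("scene","scene14");prof("scene14",(.37,.52),(-.39,-.25),(.019,.05),.004)
E
```

```text
t 11.75 pos [ 0.443  -0.3334  0.1758] jaw yaw 93.09 z [ 0.007 -0.004 -1.   ] w 0.148 F [-0.8  0.5 -2.7] q [ 0.38  0.15  0.2   1.76 -0.03  1.22  2.22]
0.019 1 [ 0.5085 -0.37    0.0204] [ 0.5085 -0.37    0.0204]
0.023 5 [ 0.4169 -0.3669  0.0241] [ 0.4585 -0.3021  0.0268]
0.027 101 [ 0.4059 -0.3679  0.0271] [ 0.4762 -0.2955  0.031 ]
0.031 90 [ 0.4049 -0.3685  0.031 ] [ 0.4735 -0.2942  0.0349]
0.035 16 [ 0.4062 -0.3684  0.0354] [ 0.4704 -0.2943  0.0387]
0.039 14 [ 0.4051 -0.3699  0.0391] [ 0.4732 -0.2967  0.0428]
0.043 18 [ 0.4055 -0.374   0.0432] [ 0.4747 -0.2942  0.046 ]
0.047 15 [ 0.405  -0.369   0.0473] [ 0.4544 -0.2936  0.0507]
```

The basket is at (0.440, -0.331), well inside the walls, with its underside at about 0.027. Lowering the last 23 mm gently.

play_rows(rows=[{"dx":0,"dy":2,"dz":-7,"ax":0.2,"ay":0.4,"az":0},{"dx":0,"dy":0,"dz":-6,"ax":0,"ay":0,"az":0},{"dx":0,"dy":0,"dz":-3,"ax":0,"ay":0,"az":0},{"dx":0,"dy":0,"dz":-2,"ax":0,"ay":0,"az":0}])

```text
time_s: 12.2
position: [0.444, -0.3307, 0.1574]
ee_rot: [0.001, 0.687, 0.726, 0.0]
ft_force: [-0.3, -0.1, -3.0]
width: 0.146
```

play_rows(rows=[{"dx":0,"dy":0,"dz":-2,"ax":0,"ay":0,"az":0}])

```text
time_s: 12.3
position: [0.4441, -0.3307, 0.1553]
ee_rot: [0.001, 0.687, 0.726, 0.0]
ft_force: [0.4, -0.2, -2.8]
width: 0.15
```

play_rows(rows=[{"dx":0,"dy":0,"dz":-2,"ax":0,"ay":0,"az":0}])

```text
time_s: 12.4
position: [0.4441, -0.3308, 0.1533]
ee_rot: [0.001, 0.687, 0.726, 0.0]
ft_force: [-0.6, -0.1, -2.5]
width: 0.154
```

play_rows(rows=[{"dx":0,"dy":0,"dz":-2,"ax":0,"ay":0,"az":0}])

```text
time_s: 12.5
position: [0.4443, -0.3309, 0.1514]
ee_rot: [0.001, 0.687, 0.726, 0.0]
ft_force: [1.1, -2.4, 14.0]
width: 0.149
```

play_rows(rows=[{"dx":0,"dy":0,"dz":-1.5,"ax":0,"ay":0,"az":0}])

```text
time_s: 12.6
position: [0.4449, -0.3316, 0.1514]
ee_rot: [0.002, 0.687, 0.726, 0.0]
ft_force: [-4.1, 3.8, 17.5]
width: 0.149
```

Contact came at TCP 0.1514, as predicted. Relax, open to 50 mm, then rise.

play_rows(rows=[{"dx":0,"dy":0,"dz":0.3,"ax":0,"ay":0,"az":0},{"dx":0,"dy":0,"dz":0,"ax":0,"ay":0,"az":0}])

```text
time_s: 12.8
position: [0.4452, -0.3319, 0.1524]
ee_rot: [0.003, 0.687, 0.726, 0.001]
ft_force: [-0.3, 0.4, -1.8]
width: 0.147
```

play_rows(rows=[{"dx":0,"dy":0,"dz":0,"ax":0,"ay":0,"az":0},{"dx":0,"dy":0,"dz":0,"ax":0,"ay":0,"az":0},{"dx":0,"dy":0,"dz":0,"ax":0,"ay":0,"az":0},{"dx":0,"dy":0,"dz":0,"ax":0,"ay":0,"az":0}], grip=50)

```text
time_s: 13.2
position: [0.4457, -0.3323, 0.1529]
ee_rot: [0.004, 0.687, 0.726, 0.001]
ft_force: [0.0, 0.1, 0.1]
width: 0.589
```

play_rows(rows=[{"dx":0,"dy":0,"dz":10,"ax":0,"ay":0,"az":0},{"dx":0,"dy":0,"dz":20,"ax":0,"ay":0,"az":0},{"dx":0,"dy":0,"dz":35,"ax":0,"ay":0,"az":0},{"dx":0,"dy":0,"dz":40,"ax":0,"ay":0,"az":0},{"dx":0,"dy":0,"dz":20,"ax":0,"ay":0,"az":0},{"dx":0,"dy":0,"dz":0,"ax":0,"ay":0,"az":0}])

```text
time_s: 13.8
position: [0.4444, -0.3316, 0.2855]
ee_rot: [0.004, 0.688, 0.726, 0.001]
ft_force: [-0.2, 0.6, -0.9]
width: 0.589
```

```bash
python3 - <<'E'
from st import *
st();i,im,D=snap("scene","scene15");prof("scene15",(.37,.52),(-.41,-.24),(.021,.29),.02)
print("stand");prof("scene15",(.535,.575),(.0,.05),(.2,.24),.02)
print("square grip");prof("scene15",(.47,.53),(.2,.26),(.2,.24),.02)
print("tab");prof("scene15",(.58,.62),(.01,.045),(.14,.24),.02)
cv2.imwrite("pics/c15.png",cv2.resize(im[100:350,220:480][...,::-1],None,fx=2.3,fy=2.3,interpolation=cv2.INTER_CUBIC))
E
```

```text
t 13.8 pos [ 0.4444 -0.3316  0.2855] jaw yaw 93.13 z [ 0.006 -0.004 -1.   ] w 0.589 F [-0.2  0.6 -0.9] q [ 0.37  0.1   0.21  1.6  -0.02  1.44  2.21]
0.021 108 [ 0.4061 -0.4072  0.0211] [ 0.515  -0.2915  0.0407]
0.041 130 [ 0.4061 -0.3703  0.0412] [ 0.4776 -0.2919  0.0605]
0.061 24 [ 0.4364 -0.3704  0.0627] [ 0.4474 -0.2909  0.0809]
0.081 22 [ 0.4376 -0.3679  0.0815] [ 0.4482 -0.2921  0.1   ]
0.101 20 [ 0.439  -0.3699  0.1021] [ 0.4477 -0.2933  0.1209]
0.121 19 [ 0.4382 -0.369   0.1224] [ 0.4486 -0.2904  0.1409]
0.141 52 [ 0.4376 -0.3676  0.1415] [ 0.4471 -0.2916  0.161 ]
0.161 38 [ 0.4338 -0.336   0.1627] [ 0.4518 -0.3232  0.1808]
0.181 50 [ 0.4339 -0.3383  0.1813] [ 0.452  -0.3223  0.1981]
stand
0.2 26 [0.5476 0.0088 0.2005] [0.556  0.0421 0.2191]
0.22 15 [0.5437 0.0088 0.2207] [0.5492 0.0405 0.2317]
square grip
0.2 84 [0.4879 0.2179 0.2   ] [0.5068 0.2337 0.2198]
0.22 99 [0.4878 0.2189 0.2201] [0.5064 0.2334 0.2337]
tab
0.14 1 [0.5848 0.0103 0.1498] [0.5848 0.0103 0.1498]
0.16 44 [0.5803 0.0101 0.1625] [0.605  0.0447 0.1779]
```

View pics/c15.png

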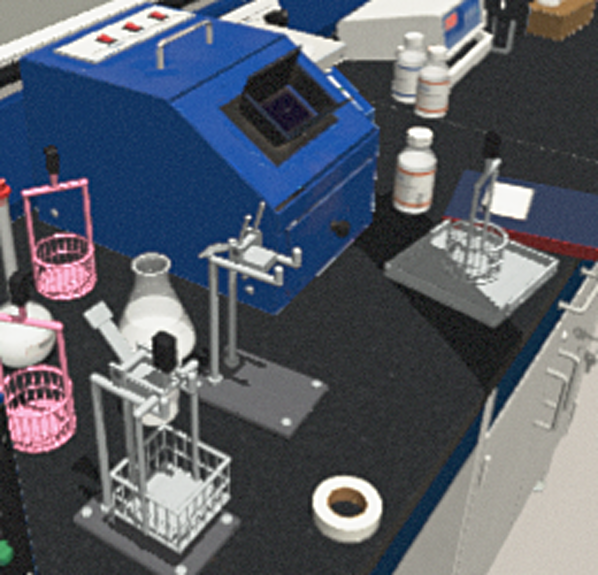

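The basket stands upright in the tray (475,250 in the crop). Its grip top is at 0.198, which is 4 + 194 mm. The keeper is open on the empty stand, the square basket is still hanging, and the gripper is clear.

```bash
python3 -c "
from cell import sign_off
print(sign_off())"
```

```text
the job is handed in; nothing more can be done
None
```

The keeper was pressed open while the round basket was still hanging. I then took that basket off its hook, set it upright in the drip tray and let go. The job was handed in at about 14 s of robot time, and sign-off gives no verdict.

**Last checks, from the scene camera's picture and depth:**
- **Round basket:** it stands about 1 cm or less from the tray centre, clear of the walls. Its grip top is at z 0.198 m, which matches standing upright on the tray floor.
- **Keeper:** the prongs stand at z 0.232 m and the tab is down at about 0.165 m, so it is open.
- **Square basket:** still on its hook, with its grip at z 0.20 to 0.234 m.
- **Gripper:** open and about 110 mm above the basket, with contact force near zero.

**What disagreed or failed:**
- **Fingertip position:** the cameras and the touch on the tab put the shut fingertips about 20 mm behind the reported TCP, not 14 mm ahead as the text says. I worked from the measured value.
- **First press:** because of that offset it stopped short at the back of the tab, so the keeper stayed shut. The second press snapped it.
- **Refused move:** my first move call was rejected because every row needs all six keys. Nothing moved.
- **Set-down force:** the basket touched the tray floor with readings up to about 17 N before I eased off and released.

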